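Move the row of wood samples to the other rack in reverse order

TASK

Move the five wood joint samples from the full rack across to the empty rack in reverse order: the one at the left end goes into the slot at the right end, the next one into the slot beside it, and so on, one to each slot. Stand each as it stood before, same side down, upright, in line with its slot and in the middle of it, and leave the other things on the bench where they are.

Things in the scene. Friction and masses are not known exactly. Their poses are not given: they have to be found in the camera images.
- full_rack: Rack that holds the five samples at the start, one in each slot: plywood board 100 (x, away from the robot) x 370 (y, to its left) x 12 mm, fixed. 5 slots along x, centred at x 0, y +140, +70, 0, -70, -140 mm. Dividers: pairs of upright dowels 8 mm thick, 18 mm tall, at x +-34, y +-35, +-105, +-175 mm. Origin: under its centre; samples stand on top, z 12 mm. Nearer or farther than the other.
- empty_rack: The empty rack to fill, parallel to the full one, 145 mm from it in x: plywood board 100 (x, away from the robot) x 370 (y, to its left) x 12 mm, fixed. 5 slots along x, centred at x 0, y +140, +70, 0, -70, -140 mm. Dividers: pairs of upright dowels 8 mm thick, 18 mm tall, at x +-34, y +-35, +-105, +-175 mm. Origin: under its centre; samples stand on top, z 12 mm. 
- block_centre (a point): Wood sample, a thick plain block; 82 mm long (its x, along the slot), 38 mm thick (its y, across the slot: grasp across this), 60 mm high (its z, up). Stands free in the full rack, about 0.1 kg. The point is its middle: half its length, half-way up, 30 mm above its foot.
- board_centre (a point): Wood sample, a thin plain board, the longest and tallest; 115 mm long (its x, along the slot), 19 mm thick (its y, across the slot: grasp across this), 64 mm high (its z, up). Stands free in the full rack, about 0.1 kg. The point is its middle: half its length, half-way up, 32 mm above its foot.
- tenoned_centre (a point): Wood sample, a block with a narrower, lower tongue (tenon) on its +x end: full section from x -50 to +22 mm; 100 mm long (its x, along the slot), 28 mm thick (its y, across the slot: grasp across this), 48 mm high (its z, up). Stands free in the full rack, about 0.1 kg. The point is its middle: half its length, half-way up, 24 mm above its foot.
- lapped_centre (a point): Wood sample, a board cut down to half its height at its +x end: full height from x -52 to +20 mm; 104 mm long (its x, along the slot), 22 mm thick (its y, across the slot: grasp across this), 56 mm high (its z, up). Stands free in the full rack, about 0.1 kg. The point is its middle: half its length, half-way up, 28 mm above its foot.
- grooved_centre (a point): Wood sample, a short block with a groove along its top, 14 mm wide and 12 mm deep; 64 mm long (its x, along the slot), 34 mm thick (its y, across the slot: grasp across this), 44 mm high (its z, up). Stands free in the full rack, about 0.1 kg. The point is its middle: half its length, half-way up, 22 mm above its foot.
- stubby_driver: Stubby screwdriver with a blue handle, 128 x 31 mm, 27 mm high, lying loose to the left of the work; not part of the job. Origin: centre of its underside.
- tape_roll: Roll of black tape, 58 mm across, 19 mm high, lying loose to the right of the work; not part of the job. Origin: centre of its underside.

How it is judged:
By the outcome, as a careful person would: the job done as asked, in the order asked, and still so for the second after the job is handed in, with the robot touching nothing.
It also fails if it takes over 96 s, if anything falls off the work surface, if the arm or the gripper's body presses on something with over 40 N, if the wrist force passes 120 N, or if a joint passes its speed limit or range.

ROBOT

A 6-joint arm with a two-finger parallel gripper is mounted at the origin on a cart in front of the work surface, level with it; the furniture and walls round the work are solid. World frame = base frame: x ahead of the robot, y to its left, z up, the work surface at z = 0. Lengths are in m, angles in degrees, forces in N, time in s.
With the tool pointing down it reaches from about 0.375 to 0.9 m from the base axis. Payload 3.1 kg.
Tool frame: the origin (TCP) lies on the centre line of the jaws, within the pads' length; the fingertips stand 14 mm ahead of it and the grasp point (between the pads) lies 5 mm behind it (bot.tips_ahead is the distance from the TCP to the fingertips, in m); z points along the fingers, y is the line along which they close (so a half turn about z gives the same grasp; the last joint's range is limited). The gripper opens to 87 mm and grips with 3 to 60 N. Pads are 19 mm wide; open, the fingers measure 117 mm over their backs; the gripper's body (75 mm by 190 mm) begins 51 mm behind the grasp point.
Start: joints at [60.762, 30.224, 82.088, -0, 67.689, -10.227], TCP at [0.204, 0.591, 0.237] pointing down, gripper open.
Joint ranges: [-176.69, 176.69], [-43.24, 126.21], [12.49, 139.97], [-82, 262], [0, 151.66], [-163.58, 163.58]. Speed limits (degrees/s): [159.86, 159.86, 180, 180, 180, 180].

INTERFACE

Orientations are given as a 3x3 rotation matrix whose columns are the frame's x, y, z axes.
In Python, from rig import bot gives the robot as it stands.
- The arm moves only by the tool play_rows, never from a script. Its argument "moves" is a list that holds one entry, the list of rows, each a list of 6 numbers: the shift along the tool's x, y, z in mm, then the turn, a rotation vector about the tool's x, y, z in rad. A call has 1 to 5 rows; each row shifts and turns the commanded pose from where the row before left it, along the tool's axes as they then stand; what a row does not reach is not made up. A row lasts 1/10 s, in which the tool goes at most 50 mm and 8.59 degrees, less where a joint would pass 70% of its speed; a pose out of reach is approached as far as the arm can. A call with a gripper value outside its range is refused whole. "fingers" is the opening, from -1 (shut) to 1 (fully open), set as the call begins (left out, the last holds). The fingers move at their own pace and stop on an object; the grip force is fixed at half the most. Time passes only in rows, so rows that do not move let the fingers close. It gives the time, the measured TCP pose, the force, the opening and the grip force at its end, in the units of the state.
- bot.read_state(): the state, without advancing time (a new reading comes with each control period).
- bot.capture(name): name is "side" or "top" or "wrist"; returns a dict with "image" (384x512x3 uint8, blue, green, red), "fx", "fy", "cx", "cy" (pixels), "R" (3x3) and "t" (3): a world point X has camera coordinates R X + t. Camera axes: x right, y down, z forward; pixel columns grow to the right and rows downward; lengths in m; the calibration is good to about 2 mm. A picture is of the moment at which its call begins. There is no depth.
- bot.hand_in(): hands the job in; it is judged then, once.
Trained networks look in a picture, given as the dict that the camera call returned (one of the last four; its "shot" number tells which), for a name from the list of things; names that differ only in an ending like _2 or _b are one class to them, and where a whole thing is asked for, a point or a joint stands for the part that bears it (a point fixed in the world has none). Each returns a list of dicts, best first, with "confidence" (0 to 1); they miss things now and then, are a little off and sometimes report something else, mostly with a low value. They report only what shows in the picture. A call takes as long as a camera call.
- bot.search_frame(picture, query): "centre" ([column, row] in pixels, amid what is visible of it).
- bot.silhouettes(picture, query): "pixels" (384x512 bool, what is visible of it) and "centre" ([column, row] in pixels, amid what is visible of it).
- bot.pinpoint(picture, query): "centre" ([column, row] in pixels: a listed point, or the origin of a listed thing).
The state is a dict: "time_s": time; "joint_positions": joint angles; "qvel": joint speeds; "tau": joint torques, N m; "position": TCP position; "tcp_rot": TCP orientation; "force": force on the tool from outside, world axes, zero at the start; "moment": the same for the moment, N m; "opening": opening from 0.0 (shut) to 1.0 (fully open); "grasp_force": force on a finger pad.
Only numpy, scipy, OpenCV 4.12 (cv2) and the standard library are available. Lean on these libraries where they do the work, as an engineer would, in place of code of your own. Each camera call takes 0.05 s, during which the arm holds its last target. There are 200 camera calls.

## Working session

There is one attempt and no reset: what is moved stays moved. The work goes in short steps, Python scripts to look and compute and a tool call to move; the robot and the scene stay as the last step left them, time stands still between calls to the robot, and variables do not carry over. Pictures are saved under pics/ and viewed, at most 14 in all, crops included, and the job is handed in when it is done.

Besides the shell and the picture viewer there is one more tool, called after "Call:" by a JSON object that holds its "api" and its "payload". play_rows: Moves the arm, as the interface text tells. Its arguments: {"type":"object","properties":{"moves":{"type":"array","items":{"type":"array","items":{"type":"array","items":{"type":"number"}}}},"fingers":{"type":"number"}},"required":["moves"]}

```bash
mkdir -p pics; ls
cat > h.py <<'E'
import numpy as np,cv2
from rig import bot
def ray(c,px,z):
    R=np.array(c["R"]);t=np.array(c["t"])
    o=-R.T@t; d=R.T@np.array([(px[0]-c["cx"])/c["fx"],(px[1]-c["cy"])/c["fy"],1])
    return o+d*(z-o[2])/d[2]
Z=dict(block_centre=.042,board_centre=.044,tenoned_centre=.036,lapped_centre=.040,grooved_centre=.034,full_rack=0,empty_rack=0,stubby_driver=0,tape_roll=0)
E
python3 - <<'E'
from h import *
for n in ["top","side"]:
    c=bot.capture(n); cv2.imwrite(f"pics/{n}0.png",c["image"])
    print(n,-np.array(c["R"]).T@c["t"],np.round(c["R"],2).tolist(),c["fx"])
    for q in Z:
        r=bot.pinpoint(c,q)
        for d in r[:2]: print(q,np.round(d["centre"],1),round(d["confidence"],2),np.round(ray(c,d["centre"],Z[q]),4))
s=bot.read_state(); print(s["position"],np.round(s["tcp_rot"],3).tolist(),s["time_s"],s["opening"])
E
```

```text
pics
top [0.2597196  0.25120578 1.00421314] [[-0.28, -0.96, 0.0], [-0.92, 0.27, -0.27], [0.26, -0.08, -0.96]] 373.3851217160422
block_centre [230.8 232.4] 0.72 [0.4229 0.2492 0.042 ]
block_centre [295.1 187.2] 0.71 [0.4915 0.0506 0.042 ]
board_centre [253.9 219.7] 0.96 [0.4376 0.1823 0.044 ]
board_centre [274.  200.1] 0.75 [0.4731 0.116  0.044 ]
tenoned_centre [209.2 249.6] 0.61 [0.3968 0.3147 0.036 ]
lapped_centre [272.9 205. ] 0.88 [0.462  0.1222 0.04  ]
lapped_centre [232.  233.3] 0.62 [0.4201 0.2469 0.04  ]
grooved_centre [229.8 233.7] 0.85 [0.4217 0.2527 0.034 ]
full_rack [252.8 220.8] 0.55 [0.4437 0.1829 0.    ]
empty_rack [222.8 178.7] 0.68 [0.583  0.2294 0.    ]
tape_roll [360.7 213.9] 0.69 [ 0.3779 -0.1071  0.    ]
side [ 0.20148919 -0.75304592  0.64242414] [[0.95, -0.31, 0.03], [-0.14, -0.5, -0.86], [0.28, 0.81, -0.51]] 388.6350746887626
block_centre [267.3 215.3] 0.74 [0.4993 0.064  0.042 ]
board_centre [232.7 199.4] 0.74 [0.4283 0.1643 0.044 ]
tenoned_centre [212.2 177.6] 0.72 [0.4008 0.3198 0.036 ]
tenoned_centre [235.5 208.5] 0.43 [0.4271 0.1282 0.036 ]
lapped_centre [247.9 206.5] 0.83 [0.4617 0.1228 0.04  ]
grooved_centre [224.5 188.4] 0.57 [0.4236 0.2471 0.034 ]
full_rack [235.8 209.3] 0.93 [0.4403 0.1762 0.    ]
empty_rack [274.  191.4] 0.73 [0.5839 0.2426 0.    ]
empty_rack [252.1 205.1] 0.49 [0.4933 0.1849 0.    ]
stubby_driver [267.4 162.7] 0.76 [0.6285 0.44   0.    ]
stubby_driver [233.3 197.2] 0.71 [0.45   0.2436 0.    ]
tape_roll [240.8 275.4] 0.75 [ 0.3807 -0.0966  0.    ]
tape_roll [232.1 198.7] 0.69 [0.4442 0.2361 0.    ]
[0.20354979 0.59090144 0.2365552 ] [[-0.945, 0.326, -0.0], [0.326, 0.945, 0.0], [0.0, 0.0, -1.0]] 1.0 0.9996808767949411
```

Run:
```python
import cv2,numpy as np
a=cv2.imread("pics/top0.png")[120:310,130:390]; b=cv2.imread("pics/side0.png")[110:300,150:410]
cv2.imwrite("pics/both0.png",np.vstack([cv2.resize(i,None,fx=1.57,fy=1.57,interpolation=3) for i in (a,b)]) if 0 else np.hstack([cv2.resize(i,(400,292),interpolation=cv2.INTER_CUBIC) for i in (a,b)]))
```

```text
(no output)
```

View pics/both0.png

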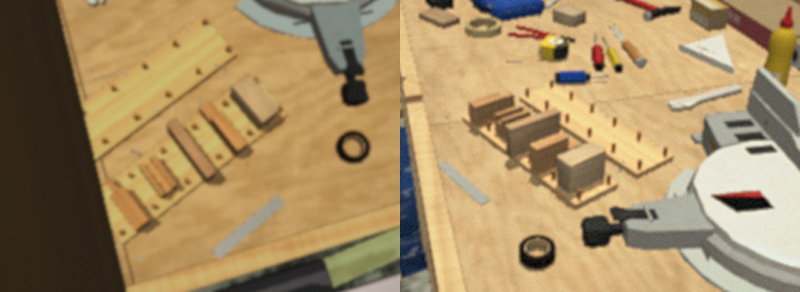

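View pics/top0.png

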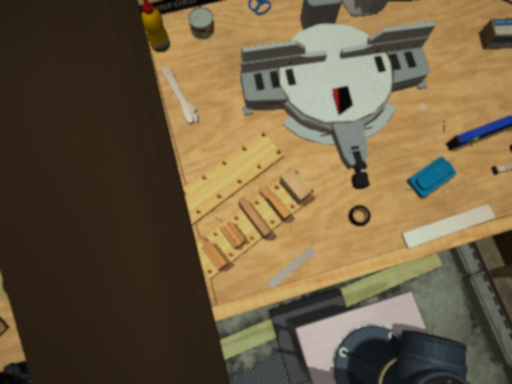

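Slots from the left hold tenoned, grooved, board, lapped and block. The rack is yawed about 20.5°, the saw sits to the right, and the arm blocks the left part of the top view. I'll line the tool up with the rack and go above the work.

Call:
{"api": "play_rows", "payload": {"moves": [[[0,0,0,0,0,-0.138],[0,0,0,0,0,-0.138],[0,0,0,0,0,-0.138],[0,0,0,0,0,-0.138],[0,0,0,0,0,-0.138]]], "fingers": 0.15}}

```text
time_s: 1.5
position: [0.2036, 0.5909, 0.2366]
tcp_rot: [[-0.935, -0.356, 0.0], [-0.356, 0.935, 0.0], [-0.0, 0.0, -1.0]]
force: [0.2, -1.0, 0.2]
opening: 0.64
grasp_force: 0.0
```

Call:
{"api": "play_rows", "payload": {"moves": [[[-12,-43,-8,0,0,0],[-12,-43,-8,0,0,0],[-12,-43,-8,0,0,0],[-12,-43,-8,0,0,0],[-12,-43,-8,0,0,0]]]}}

```text
time_s: 2.0
position: [0.3359, 0.4092, 0.277]
tcp_rot: [[-0.936, -0.351, 0.0], [-0.351, 0.936, 0.0], [-0.001, 0.0, -1.0]]
force: [0.5, -0.4, -0.5]
opening: 0.579
grasp_force: 0.0
```

Call:
{"api": "play_rows", "payload": {"moves": [[[-12,-43,-8,0,0,0],[-12,-43,-8,0,0,0],[-12,-43,-8,0,0,0],[-12,-43,-8,0,0,0],[-12,-43,-8,0,0,0]]]}}

```text
time_s: 2.5
position: [0.4675, 0.2287, 0.3171]
tcp_rot: [[-0.937, -0.35, 0.001], [-0.35, 0.937, 0.0], [-0.001, 0.0, -1.0]]
force: [1.5, -0.1, -1.0]
opening: 0.574
grasp_force: 0.0
```

Run:
```python
from h import *
s=bot.read_state(); print(s["position"],np.round(s["tcp_rot"],3).tolist(),s["time_s"],s["opening"],np.round(s["joint_positions"],1))
for n in ["wrist","top","side"]:
    c=bot.capture(n); cv2.imwrite(f"pics/{n}1.png",c["image"])
    print(n,-np.array(c["R"]).T@c["t"])
    for q in Z:
        for d in bot.pinpoint(c,q)[:2]: print(q,np.round(d["centre"],1),round(d["confidence"],2),np.round(ray(c,d["centre"],Z[q]),4))
    np.savez(f"cam_{n}1.npz",**{k:np.array(c[k]) for k in("R","t","fx","fy","cx","cy")})
```

```text
[0.46752798 0.22867908 0.31713284] [[-0.937, -0.35, 0.001], [-0.35, 0.937, 0.0], [-0.001, 0.0, -1.0]] 2.5 0.5743038256209647 [ 13.7  16.8  91.    0.   72.2 -96.8]
wrist [0.39147133 0.20078425 0.4655607 ]
block_centre [140.5 142.1] 0.7 [0.4978 0.0534 0.042 ]
board_centre [235.8 139.5] 0.82 [0.4438 0.186  0.044 ]
tenoned_centre [327.  134.1] 0.6 [0.3889 0.3119 0.036 ]
tenoned_centre [236.7 134.6] 0.23 [0.4374 0.1845 0.036 ]
lapped_centre [188.3 141. ] 0.57 [0.4714 0.1196 0.04  ]
grooved_centre [280.5 140.8] 0.69 [0.4229 0.2501 0.034 ]
full_rack [237.5 135.9] 0.97 [0.4428 0.1851 0.    ]
empty_rack [239.  214.4] 0.78 [0.5716 0.2331 0.    ]
empty_rack [331.  136.5] 0.54 [0.3899 0.3289 0.    ]
tape_roll [73.3 23.6] 0.73 [ 0.3746 -0.0938  0.    ]
top [0.2597196  0.25120578 1.00421314]
tenoned_centre [213.2 252.7] 0.82 [0.3862 0.3069 0.036 ]
grooved_centre [231.5 233.7] 0.65 [0.4205 0.2484 0.034 ]
empty_rack [220.5 179.5] 0.67 [0.5826 0.2362 0.    ]
tape_roll [231.2 236.1] 0.65 [0.42   0.2508 0.    ]
side [ 0.20148919 -0.75304592  0.64242414]
block_centre [266.8 215.7] 0.69 [0.4974 0.0626 0.042 ]
board_centre [232.9 196. ] 0.66 [0.4335 0.182  0.044 ]
board_centre [266.5 216.9] 0.4 [0.4939 0.0547 0.044 ]
tenoned_centre [210.  179.2] 0.88 [0.392  0.3114 0.036 ]
lapped_centre [248.7 206.6] 0.65 [0.4637 0.1217 0.04  ]
lapped_centre [210.4 177.7] 0.43 [0.3939 0.3136 0.04  ]
grooved_centre [224.2 187.2] 0.69 [0.4244 0.2544 0.034 ]
full_rack [238.7 208.1] 0.67 [0.4502 0.1801 0.    ]
empty_rack [272.7 189.9] 0.83 [0.583  0.2525 0.    ]
empty_rack [267.7 217.6] 0.39 [0.5176 0.1099 0.    ]
stubby_driver [265.5 162.9] 0.58 [0.6213 0.4402 0.    ]
tape_roll [235.3 276.9] 0.55 [ 0.3671 -0.0978  0.    ]
```

View pics/wrist1.png

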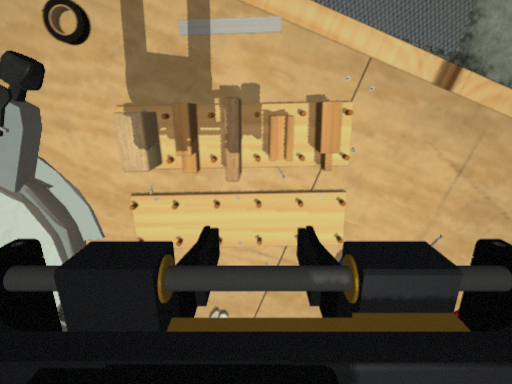

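View pics/top1.png

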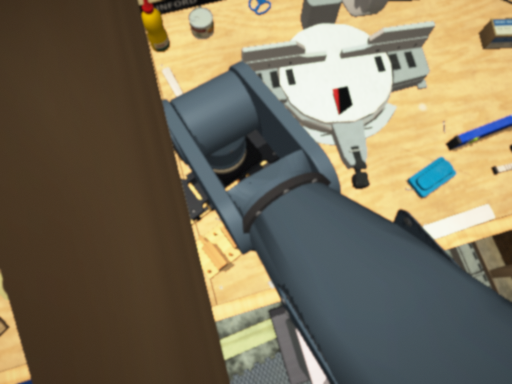

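View pics/side0.png

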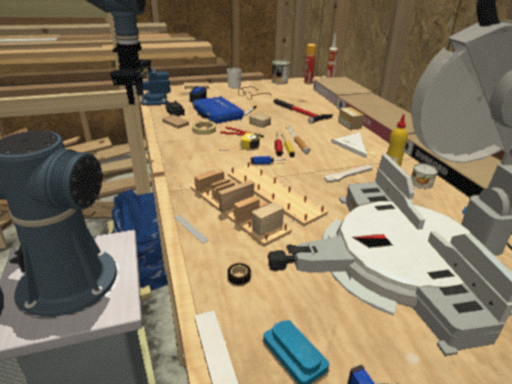

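Wrist view: the full rack spans columns 118–352, rows 100–170, and the empty rack columns 133–345, rows 192–248. The sample order is confirmed. The tenon and lap ends point to +x, at the bottom of the image. I'll shift 40 mm forward so the gripper doesn't cover the empty rack, then fit the racks.

Call:
{"api": "play_rows", "payload": {"moves": [[[-25,0,0,0,0,0],[-25,0,0,0,0,0],[0,0,0,0,0,0]]]}}

```text
time_s: 4.3
position: [0.5164, 0.2484, 0.3165]
tcp_rot: [[-0.937, -0.35, 0.003], [-0.35, 0.937, 0.001], [-0.003, -0.0, -1.0]]
force: [0.3, -0.4, 0.4]
opening: 0.575
grasp_force: 0.0
```

Run:
```python
from h import *
s=bot.read_state(); print(s["position"],np.round(s["tcp_rot"],4).tolist(),s["time_s"])
P={q:[] for q in Z}
for k in range(2):
    c=bot.capture("wrist")
    for q in Z:
        r=bot.pinpoint(c,q)
        if r and r[0]["confidence"]>.4: P[q].append(ray(c,r[0]["centre"],Z[q])[:2])
im=c["image"].copy()
rects={}
for q in ("full_rack","empty_rack"):
    r=bot.silhouettes(c,q)
    if not r: print("no",q);continue
    m=cv2.morphologyEx(r[0]["pixels"].astype(np.uint8),cv2.MORPH_CLOSE,np.ones((9,9)))
    cs=max(cv2.findContours(m,0,2)[0],key=cv2.contourArea)
    cv2.drawContours(im,[cs],-1,(0,0,255),1)
    W=np.array([ray(c,p[0],.012)[:2]*1000 for p in cs],np.float32)
    print(q,r[0]["confidence"],cv2.minAreaRect(W))
E1=np.array([.937,.35]);E2=np.array([-.35,.937]);f=np.mean(P["full_rack"],0)
for q in P:
    if P[q]:
        m=np.mean(P[q],0); print(q,len(P[q]),np.round(m*1000,1),"rel",np.round([(m-f)@E1*1000,(m-f)@E2*1000],1))
# expected dowel tops overlay for guess
def proj(X): 
    x=np.array(c["R"])@X+np.array(c["t"]); return (c["fx"]*x[0]/x[2]+c["cx"],c["fy"]*x[1]/x[2]+c["cy"])
for ox in (0,.145):
    for sx in(-.034,.034):
        for y in (-.175,-.105,-.035,.035,.105,.175):
            w=f+E1*(ox+sx)+E2*y; u=proj(np.array([*w,.030])); cv2.circle(im,(int(round(u[0])),int(round(u[1]))),2,(0,255,0),1)
cv2.imwrite("pics/w2.png",cv2.resize(im[20:260,80:400],(800,600),interpolation=cv2.INTER_CUBIC)); cv2.imwrite("pics/w2raw.png",c["image"])
np.savez("w2.npz",**{k:np.array(c[k]) for k in("R","t","fx","fy","cx","cy","image")})
# saw triangulation
def L(n):
    d=np.load(f"cam_{n}1.npz");return d
def tri(pt,ps):
    A=[];
    M=[]
    for n,p in(("top",pt),("side",ps)):
        d=L(n);K=np.array([[d["fx"],0,d["cx"]],[0,d["fy"],d["cy"]],[0,0,1]],float);M.append(K@np.c_[d["R"],d["t"]])
    X=cv2.triangulatePoints(M[0],M[1],np.array(pt,float),np.array(ps,float));return np.round((X[:3]/X[3]).ravel(),3)
print("fence end",tri((243,52),(381,158)),"base end",tri((246,112),(348,200)),"handle",tri((360,180),(278,258)),"base end z.05",tri((243,72),(350,190)))
```

```text
[0.5164208  0.24843694 0.31652403] [[-0.9366, -0.3504, 0.003], [-0.3504, 0.9366, 0.0008], [-0.003, -0.0003, -1.0]] 4.3
full_rack 0.93 ((416.3701171875, 250.67532348632812), (101.55815124511719, 128.66970825195312), 21.367647171020508)
empty_rack 0.65 ((577.7576904296875, 235.25674438476562), (101.23004913330078, 371.15625), 21.62921142578125)
block_centre 2 [494.9  50.2] rel [   5.7 -141.5]
board_centre 2 [443.9 184.9] rel [5.  2.6]
tenoned_centre 2 [390.6 315.4] rel [  0.9 143.5]
lapped_centre 2 [468.6 122. ] rel [  6.2 -65. ]
grooved_centre 2 [422.9 251.1] rel [ 8.6 72. ]
full_rack 2 [440.  180.7] rel [0. 0.]
empty_rack 2 [578.  235.2] rel [148.4   2.7]
stubby_driver 2 [634.5 441.7] rel [273.5 176.5]
fence end [0.85  0.09  0.159] base end [0.766 0.108 0.015] handle [ 0.461 -0.12   0.053] base end z.05 [0.806 0.102 0.073]
```

View pics/w2.png

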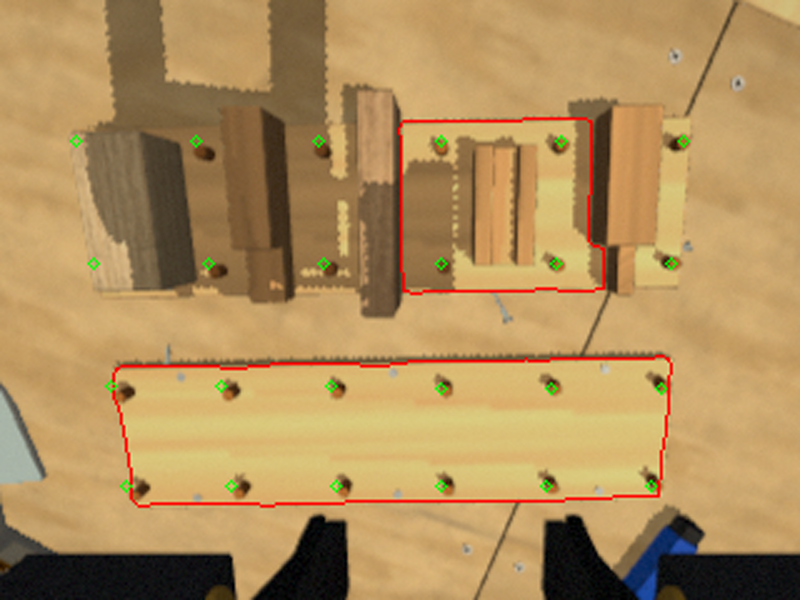

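Saved crop: the empty rack is outlined well, fitting 101×371 mm at about 21.6° yaw, and the saw is clear of the work. One box-fit of each sample and of the empty rack will give positions and small misalignments.

```bash
cat > fit.py <<'E'
from h import *
from scipy.optimize import minimize
B=lambda x0,x1,w,z1,z0=12:(x0,x1,w,z0,z1)
M=dict(block_centre=[B(-41,41,38,72)],board_centre=[B(-57.5,57.5,19,76)],tenoned_centre=[B(-50,22,28,60),B(22,50,14,48,24)],
 lapped_centre=[B(-52,20,22,68),B(20,52,22,40)],grooved_centre=[B(-32,32,34,56)],empty_rack=[B(-50,50,370,12,0)])
def render(c,boxes,p,S=8):
    a=np.radians(p[2]);R=np.array([[np.cos(a),-np.sin(a)],[np.sin(a),np.cos(a)]]);m=np.zeros((384,512),np.uint8)
    for x0,x1,w,z0,z1 in boxes:
        V=np.array([[*(R@[x,y]+p[:2]),z] for x in(x0,x1) for y in(-w/2,w/2) for z in(z0,z1)])/1000
        X=V@np.array(c["R"]).T+np.array(c["t"]);u=np.c_[c["fx"]*X[:,0]/X[:,2]+c["cx"],c["fy"]*X[:,1]/X[:,2]+c["cy"]]
        h=cv2.convexHull(u.astype(np.float32)); t=np.zeros_like(m)
        cv2.fillConvexPoly(t,np.round(h*16).astype(np.int32),255,cv2.LINE_AA,4); m=np.maximum(m,t)
    return m.astype(float)/255
def fit(c,q,p0):
    r=bot.silhouettes(c,q)
    # choose the detection nearest the guess
    best=None
    for d in r:
        k=np.array(d["pixels"]).astype(float)
        f=lambda p:1-np.minimum(render(c,M[q],p),k).sum()/np.maximum(render(c,M[q],p),k).sum()
        if f(p0)<.75 and (best is None or f(p0)<best[0]): best=(f(p0),f)
    if best is None: return None
    o=minimize(best[1],p0,method="Nelder-Mead",options=dict(initial_simplex=np.array(p0)+np.array([[0,0,0],[5,0,0],[0,5,0],[0,0,3]]),xatol=.05,fatol=1e-4))
    return o.x,1-o.fun
E
python3 - <<'E'
from fit import *
G=dict(block_centre=(495,50),board_centre=(444,185),tenoned_centre=(391,315),lapped_centre=(469,122),grooved_centre=(423,251),empty_rack=(578,235))
c=bot.capture("wrist");res={q:fit(c,q,[*G[q],21.5]) for q in G}
e=res["empty_rack"][0];a=np.radians(e[2]);R=np.array([[np.cos(a),-np.sin(a)],[np.sin(a),np.cos(a)]])
for q,v in res.items():
    if v is None: print(q,None);continue
    print(q,np.round(v[0],1),round(v[1],3),"in full rack",np.round(R.T@(v[0][:2]-e[:2])+[145,0],1),"dyaw",round(v[0][2]-e[2],1))
print(bot.read_state()["time_s"])
E
```

```text
block_centre [494.9  52.7  21.7] 0.944 in full rack [  -1.2 -139.1] dyaw -0.2
board_centre [444.  185.   21.5] 0.0 in full rack [0.8 2.6] dyaw -0.4
tenoned_centre [392.7 313.   21.5] 0.888 in full rack [  0.9 140.5] dyaw -0.4
lapped_centre [470.1 119.   21.9] 0.881 in full rack [  0.5 -68.4] dyaw 0.1
grooved_centre [418.2 248.5  19.6] 0.907 in full rack [ 0.5 71.2] dyaw -2.2
empty_rack [578.8 236.3  21.9] 0.962 in full rack [145.   0.] dyaw 0.0
5.75
```

Call:
{"api": "play_rows", "payload": {"moves": [[[0,0,0,0,0,-0.0227],[23,26.4,35,0,0,0],[23,26.4,35,0,0,0],[23,26.4,35,0,0,0],[23,26.4,35,0,0,0]]]}}

```text
time_s: 6.25
position: [0.388, 0.3121, 0.1758]
tcp_rot: [[-0.928, -0.372, 0.001], [-0.372, 0.928, 0.001], [-0.002, 0.0, -1.0]]
force: [0.3, -0.3, -0.2]
opening: 0.577
grasp_force: 0.0
```

Call:
{"api": "play_rows", "payload": {"moves": [[[0,0,40,0,0,0],[0,0,0,0,0,0],[0,0,0,0,0,0]]]}}

```text
time_s: 6.55
position: [0.3895, 0.3118, 0.1368]
tcp_rot: [[-0.928, -0.372, -0.0], [-0.372, 0.928, -0.0], [0.0, -0.0, -1.0]]
force: [0.3, -0.8, -0.1]
opening: 0.577
grasp_force: 0.0
```

```bash
cat > st.py <<'E'
from rig import bot
import numpy as np
s=bot.read_state();p=np.array(s["position"])*1000;a=np.radians(21.8)
d=p[:2]-[443.9,182.1];R=np.array(s["tcp_rot"])
print("full-frame xyz",round(d@[np.cos(a),np.sin(a)],1),round(d@[-np.sin(a),np.cos(a)],1),round(p[2],1),"yaw",round(np.degrees(np.arctan2(R[1,0],R[0,0]))%360-180,2),"z",np.round(R[:,2],4),"J",np.round(s["joint_positions"],1),s["time_s"],"mm",round(87*s["opening"],1),s["grasp_force"])
E
python3 st.py
```

```text
full-frame xyz -2.3 140.6 136.8 yaw 21.85 z [-1.e-04 -2.e-04 -1.e+00] J [ 25.8  29.5 105.4  -0.   45.1 -86. ] 6.55 mm 50.2 0.0
```

Call:
{"api": "play_rows", "payload": {"moves": [[[-3,0,35,0,0,0],[0,0,35,0,0,0],[0,0,21,0,0,0],[0,0,10,0,0,0],[0,0,0,0,0,0]]]}}

```text
time_s: 7.05
position: [0.3933, 0.3129, 0.0361]
tcp_rot: [[-0.929, -0.371, 0.002], [-0.371, 0.929, 0.001], [-0.002, 0.0, -1.0]]
force: [0.2, 0.0, -0.1]
opening: 0.571
grasp_force: 0.0
```

Call:
{"api": "play_rows", "payload": {"moves": [[[0,0,0,0,0,0],[0,0,0,0,0,0],[0,0,0,0,0,0],[0,0,0,0,0,0],[0,0,0,0,0,0]]], "fingers": -1}}

```text
time_s: 7.55
position: [0.3921, 0.313, 0.0365]
tcp_rot: [[-0.928, -0.372, 0.002], [-0.372, 0.928, 0.001], [-0.002, 0.0, -1.0]]
force: [-0.7, 0.7, 6.3]
opening: 0.318
grasp_force: 30.0
```

```bash
python3 st.py
```

```text
full-frame xyz 0.6 140.8 36.5 yaw 21.83 z [ 1.6e-03  7.0e-04 -1.0e+00] J [ 25.8  40.5 108.1  -0.   31.4 -86. ] 7.55 mm 27.7 30.00086553671281
```

Call:
{"api": "play_rows", "payload": {"moves": [[[0,0,-20,0,0,0],[0,0,-40,0,0,0],[0,0,-40,0,0,0],[-9,-17.5,0,0,0,0],[-18,-35,0,0,0,0]]]}}

```text
time_s: 8.05
position: [0.4349, 0.275, 0.137]
tcp_rot: [[-0.927, -0.376, 0.001], [-0.376, 0.927, 0.001], [-0.001, 0.001, -1.0]]
force: [0.6, 0.7, -1.1]
opening: 0.319
grasp_force: 30.0
```

Call:
{"api": "play_rows", "payload": {"moves": [[[-18,-35,0,0,0,0],[-18,-35,0,0,0,0],[-18,-35,0,0,0,0],[-18,-35,0,0,0,0],[-18,-35,0,0,0,0]]]}}

```text
time_s: 8.55
position: [0.5853, 0.1438, 0.1352]
tcp_rot: [[-0.928, -0.372, -0.001], [-0.372, 0.928, 0.0], [0.001, 0.0, -1.0]]
force: [0.7, 0.5, -1.2]
opening: 0.317
grasp_force: 30.0
```

Call:
{"api": "play_rows", "payload": {"moves": [[[-18,-35,0,0,0,0],[-9,-17.5,0,0,0,0],[0,0,0,0,0,0],[0,0,0,0,0,0]]]}}

```text
time_s: 8.95
position: [0.6282, 0.1064, 0.1348]
tcp_rot: [[-0.929, -0.371, -0.003], [-0.371, 0.929, 0.001], [0.002, 0.002, -1.0]]
force: [-0.8, 0.9, -0.8]
opening: 0.317
grasp_force: 30.0
```

```bash
python3 st.py
```

```text
full-frame xyz 143.0 -138.7 134.8 yaw 21.77 z [-2.8e-03  5.0e-04 -1.0e+00] J [  -0.4   38.2   85.1    0.    56.9 -112.2] 8.95 mm 27.6 29.990482824796345
```

Call:
{"api": "play_rows", "payload": {"moves": [[[-2,-1.3,0,0,0,0],[0,0,35,0,0,0],[0,0,35,0,0,0],[0,0,17,0,0,0],[0,0,7,0,0,0]]]}}

```text
time_s: 9.45
position: [0.6291, 0.1071, 0.0393]
tcp_rot: [[-0.928, -0.373, -0.005], [-0.373, 0.928, 0.0], [0.005, 0.002, -1.0]]
force: [0.5, 0.3, -1.2]
opening: 0.314
grasp_force: 30.0
```

Call:
{"api": "play_rows", "payload": {"moves": [[[0,0,1,0,0,0],[0,0,0,0,0,0],[0,0,0,0,0,0]]]}}

```text
time_s: 9.75
position: [0.6327, 0.1062, 0.042]
tcp_rot: [[-0.928, -0.372, 0.003], [-0.372, 0.928, -0.0], [-0.003, -0.001, -1.0]]
force: [0.1, 0.3, -0.8]
opening: 0.318
grasp_force: 30.0
```

```bash
python3 st.py
```

```text
full-frame xyz 147.1 -140.6 42.0 yaw 21.85 z [ 0.0027 -0.     -1.    ] J [  -0.4   45.9   87.1   -0.    46.9 -112.3] 9.75 mm 27.7 29.99062085935293
```

Call:
{"api": "play_rows", "payload": {"moves": [[[2,0.5,2,0,0,0],[0,0,2,0,0,0],[0,0,0,0,0,0],[0,0,0,0,0,0]]]}}

```text
time_s: 10.15
position: [0.6297, 0.1055, 0.0366]
tcp_rot: [[-0.928, -0.372, 0.0], [-0.372, 0.928, -0.0], [-0.0, -0.0, -1.0]]
force: [0.3, 0.1, -1.5]
opening: 0.322
grasp_force: 30.0
```

```bash
python3 st.py
```

```text
full-frame xyz 144.1 -140.1 36.6 yaw 21.82 z [ 1.e-04 -0.e+00 -1.e+00] J [  -0.5   46.2   87.5   -0.    46.3 -112.3] 10.15 mm 28.0 29.99059072630189
```

Call:
{"api": "play_rows", "payload": {"moves": [[[0,0,0.5,0,0,0],[0,0,0,0,0,0],[0,0,0,0,0,0]]]}}

```text
time_s: 10.45
position: [0.6298, 0.1055, 0.0365]
tcp_rot: [[-0.928, -0.372, 0.0], [-0.372, 0.928, -0.0], [-0.0, -0.0, -1.0]]
force: [-1.0, 0.3, 3.2]
opening: 0.318
grasp_force: 30.0
```

Call:
{"api": "play_rows", "payload": {"moves": [[[0,0,0,0,0,0],[0,0,0,0,0,0],[0,0,0,0,0,0],[0,0,-15,0,0,0],[0,0,-35,0,0,0]]], "fingers": 0.15}}

```text
time_s: 10.95
position: [0.6273, 0.1055, 0.0842]
tcp_rot: [[-0.928, -0.372, -0.007], [-0.372, 0.928, 0.0], [0.007, 0.003, -1.0]]
force: [0.2, 0.2, 0.5]
opening: 0.565
grasp_force: 0.0
```

Call:
{"api": "play_rows", "payload": {"moves": [[[0,0,-40,0,0,0],[12,17.5,-10,0,0,0],[24,35,0,0,0,0],[24,35,0,0,0,0],[24,35,0,0,0,0]]]}}

```text
time_s: 11.45
position: [0.5054, 0.1887, 0.1374]
tcp_rot: [[-0.929, -0.371, 0.002], [-0.371, 0.929, 0.0], [-0.002, -0.0, -1.0]]
force: [0.4, 0.1, 1.4]
opening: 0.575
grasp_force: 0.0
```

Call:
{"api": "play_rows", "payload": {"moves": [[[24,35,0,0,0,0],[24,35,0,0,0,0],[12,17.5,0,0,0,0],[0,0,0,0,0,0],[0,0,0,0,0,0]]]}}

```text
time_s: 11.95
position: [0.419, 0.2474, 0.137]
tcp_rot: [[-0.928, -0.373, 0.003], [-0.373, 0.928, 0.001], [-0.003, -0.001, -1.0]]
force: [0.3, 0.1, -0.1]
opening: 0.58
grasp_force: 0.0
```

```bash
python3 st.py
python3 - <<'E'
from fit import *
c=bot.capture("side");a=bot.capture("wrist")
cv2.imwrite("pics/p1.png",np.hstack([cv2.resize(c["image"][140:260,170:350],(400,300),interpolation=2),cv2.resize(a["image"],(400,300))]))
E
```

```text
full-frame xyz 1.1 69.9 137.0 yaw 21.9 z [ 2.8e-03  6.0e-04 -1.0e+00] J [ 17.4  28.8 107.2  -0.   43.8 -94.5] 11.95 mm 50.4 0.0
```

View pics/p1.png

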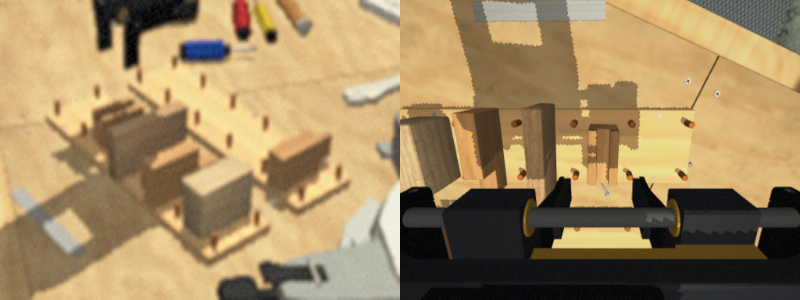

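The tenoned sample stands upright in the right-end slot of the empty rack (side crop at about 300,155). Next is the grooved one.

Call:
{"api": "play_rows", "payload": {"moves": [[[0,1,35,0,0,0],[0,0,35,0,0,0],[0,0,21,0,0,0],[0,0,10,0,0,0],[0,0,0,0,0,0]]]}}

```text
time_s: 12.55
position: [0.4181, 0.2472, 0.0339]
tcp_rot: [[-0.929, -0.37, -0.002], [-0.37, 0.929, -0.001], [0.002, 0.0, -1.0]]
force: [-0.0, -0.0, 0.0]
opening: 0.576
grasp_force: 0.0
```

Call:
{"api": "play_rows", "payload": {"moves": [[[0,0,0,0,0,0],[0,0,0,0,0,0],[0,0,0,0,0,0],[0,0,0,0,0,0],[0,0,0,0,0,0]]], "fingers": -1}}

```text
time_s: 13.05
position: [0.4184, 0.2482, 0.0361]
tcp_rot: [[-0.928, -0.372, 0.002], [-0.372, 0.928, 0.001], [-0.002, -0.0, -1.0]]
force: [0.6, -0.6, 6.4]
opening: 0.386
grasp_force: 30.0
```

```bash
python3 st.py
```

```text
full-frame xyz 0.9 70.8 36.1 yaw 21.84 z [ 2.4e-03  6.0e-04 -1.0e+00] J [ 17.5  40.  110.3  -0.   29.5 -94.3] 13.05 mm 33.6 29.99562065117061
```

Call:
{"api": "play_rows", "payload": {"moves": [[[0,0,-20,0,0,0],[0,0,-40,0,0,0],[-12,-11.7,-40,0,0,0],[-24,-23.3,0,0,0,0],[-24,-23.3,0,0,0,0]]]}}

```text
time_s: 13.55
position: [0.496, 0.2164, 0.1372]
tcp_rot: [[-0.928, -0.373, 0.003], [-0.373, 0.928, 0.001], [-0.003, -0.001, -1.0]]
force: [-0.7, -0.1, -1.2]
opening: 0.386
grasp_force: 30.0
```

Call:
{"api": "play_rows", "payload": {"moves": [[[-24,-23.3,0,0,0,0],[-24,-23.3,0,0,0,0],[-24,-23.3,0,0,0,0],[-12,-11.7,0,0,0,0],[0,0,0,0,0,0]]]}}

```text
time_s: 14.05
position: [0.6056, 0.1704, 0.135]
tcp_rot: [[-0.929, -0.37, 0.003], [-0.37, 0.929, 0.0], [-0.002, -0.001, -1.0]]
force: [-0.6, 0.4, -1.2]
opening: 0.387
grasp_force: 30.0
```

```bash
python3 st.py
```

```text
full-frame xyz 145.8 -70.9 135.0 yaw 21.71 z [ 0.0025  0.     -1.    ] J [   5.6   37.5   86.6   -0.    55.8 -106.1] 14.05 mm 33.7 29.99418125487864
```

Call:
{"api": "play_rows", "payload": {"moves": [[[0,0.8,35,0,0,0],[0,0,35,0,0,0],[0,0,19,0,0,0],[0,0,7,0,0,0],[0,0,2.5,0,0,0]]]}}

```text
time_s: 14.55
position: [0.6009, 0.1729, 0.0362]
tcp_rot: [[-0.928, -0.372, -0.003], [-0.372, 0.928, -0.0], [0.003, 0.001, -1.0]]
force: [-1.4, -0.5, 3.0]
opening: 0.388
grasp_force: 30.0
```

Call:
{"api": "play_rows", "payload": {"moves": [[[0,0,0,0,0,0],[0,0,0,0,0,0],[0,0,0,0,0,0]]]}}

```text
time_s: 14.85
position: [0.6037, 0.1725, 0.0376]
tcp_rot: [[-0.928, -0.372, 0.002], [-0.372, 0.928, 0.0], [-0.002, -0.001, -1.0]]
force: [-0.7, -0.4, -0.5]
opening: 0.389
grasp_force: 30.0
```

```bash
python3 st.py
```

```text
full-frame xyz 144.9 -68.2 37.6 yaw 21.83 z [ 2.3e-03  2.0e-04 -1.0e+00] J [   5.8   45.5   89.2    0.    45.1 -106.1] 14.85 mm 33.9 29.99951871111989
```

Call:
{"api": "play_rows", "payload": {"moves": [[[0,-1.5,0,0,0,0],[0,0,0.8,0,0,0],[0,0,0.5,0,0,0],[0,0,0,0,0,0],[0,0,0,0,0,0]]]}}

```text
time_s: 15.35
position: [0.604, 0.1708, 0.0361]
tcp_rot: [[-0.928, -0.372, 0.001], [-0.372, 0.928, -0.0], [-0.001, -0.001, -1.0]]
force: [-1.4, -0.3, 5.7]
opening: 0.389
grasp_force: 30.0
```

```bash
python3 st.py
```

```text
full-frame xyz 144.5 -69.9 36.1 yaw 21.82 z [ 1.2e-03 -1.0e-04 -1.0e+00] J [   5.6   45.7   89.2   -0.    45.  -106.2] 15.35 mm 33.9 30.000701677054167
```

Call:
{"api": "play_rows", "payload": {"moves": [[[0,0,0,0,0,0],[0,0,0,0,0,0],[0,0,0,0,0,0],[0,0,-15,0,0,0],[0,0,-35,0,0,0]]], "fingers": 0.15}}

```text
time_s: 15.85
position: [0.6011, 0.1707, 0.0834]
tcp_rot: [[-0.928, -0.372, -0.007], [-0.372, 0.928, -0.001], [0.007, 0.002, -1.0]]
force: [-0.1, -0.6, -0.1]
opening: 0.573
grasp_force: 0.0
```

Call:
{"api": "play_rows", "payload": {"moves": [[[0,0,-40,0,0,0],[16,8,-10,0,0,0],[32,16,0,0,0,0],[32,16,0,0,0,0],[32,16,0,0,0,0]]]}}

```text
time_s: 16.35
position: [0.4778, 0.1814, 0.1364]
tcp_rot: [[-0.928, -0.371, 0.002], [-0.371, 0.928, 0.0], [-0.002, -0.0, -1.0]]
force: [0.7, -1.1, 0.4]
opening: 0.579
grasp_force: 0.0
```

Call:
{"api": "play_rows", "payload": {"moves": [[[16,8,0,0,0,0],[16,7,0,0,0,0],[0,0,0,0,0,0],[0,0,0,0,0,0]]]}}

```text
time_s: 16.75
position: [0.4446, 0.1835, 0.1361]
tcp_rot: [[-0.928, -0.372, 0.003], [-0.372, 0.928, 0.0], [-0.002, -0.001, -1.0]]
force: [0.3, 0.7, 0.4]
opening: 0.578
grasp_force: 0.0
```

```bash
python3 st.py
```

```text
full-frame xyz 1.2 1.1 136.1 yaw 21.84 z [ 2.5e-03  4.0e-04 -1.0e+00] J [   9.1   28.6  108.1   -0.    43.2 -102.7] 16.75 mm 50.3 0.0
```

Call:
{"api": "play_rows", "payload": {"moves": [[[0,0,35,0,0,0],[0,0,35,0,0,0],[0,0,20,0,0,0],[0,0,10,0,0,0],[0,0,0,0,0,0]]]}}

```text
time_s: 17.25
position: [0.4442, 0.1832, 0.0342]
tcp_rot: [[-0.928, -0.371, -0.001], [-0.371, 0.928, -0.0], [0.001, 0.0, -1.0]]
force: [0.4, -1.1, 0.8]
opening: 0.575
grasp_force: 0.0
```

Call:
{"api": "play_rows", "payload": {"moves": [[[0,0,0,0,0,0],[0,0,0,0,0,0],[0,0,0,0,0,0],[0,0,0,0,0,0],[0,0,0,0,0,0]]], "fingers": -1}}

```text
time_s: 17.75
position: [0.4439, 0.1834, 0.0358]
tcp_rot: [[-0.928, -0.372, 0.001], [-0.372, 0.928, 0.0], [-0.001, -0.0, -1.0]]
force: [0.7, -0.2, 3.1]
opening: 0.216
grasp_force: 29.7
```

Call:
{"api": "play_rows", "payload": {"moves": [[[0,0,0,0,0,0],[0,0,0,0,0,0],[0,0,0,0,0,0]]]}}

```text
time_s: 18.05
position: [0.4439, 0.1834, 0.0358]
tcp_rot: [[-0.928, -0.372, 0.001], [-0.372, 0.928, 0.0], [-0.001, -0.0, -1.0]]
force: [-0.9, -0.3, 5.8]
opening: 0.22
grasp_force: 29.7
```

```bash
python3 st.py
```

```text
full-frame xyz 0.4 1.2 35.8 yaw 21.82 z [ 1.2e-03  2.0e-04 -1.0e+00] J [   9.1   39.9  111.2   -0.    28.9 -102.7] 18.05 mm 19.1 29.722226355224848
```

Call:
{"api": "play_rows", "payload": {"moves": [[[0,0,-20,0,0,0],[0,0,-40,0,0,0],[0,0,-40,0,0,0],[-16,0,0,0,0,0],[-32,0,0,0,0,0]]]}}

```text
time_s: 18.55
position: [0.486, 0.2009, 0.1364]
tcp_rot: [[-0.928, -0.372, -0.002], [-0.372, 0.928, -0.001], [0.002, 0.0, -1.0]]
force: [0.8, 0.6, -0.8]
opening: 0.218
grasp_force: 29.7
```

Call:
{"api": "play_rows", "payload": {"moves": [[[-32,0,0,0,0,0],[-32,0,0,0,0,0],[-20,0,0,0,0,0],[-12,0,0,0,0,0],[0,0,0,0,0,0]]]}}

```text
time_s: 19.05
position: [0.5784, 0.2372, 0.1346]
tcp_rot: [[-0.928, -0.372, 0.001], [-0.372, 0.928, 0.0], [-0.001, -0.0, -1.0]]
force: [-0.2, -0.4, -1.6]
opening: 0.218
grasp_force: 29.7
```

```bash
python3 st.py
```

```text
full-frame xyz 145.3 1.3 134.6 yaw 21.83 z [ 8.e-04  2.e-04 -1.e+00] J [ 12.1  37.3  87.1   0.   55.5 -99.8] 19.05 mm 19.0 29.716596244834363
```

Call:
{"api": "play_rows", "payload": {"moves": [[[0,-1.2,35,0,0,0],[0,0,35,0,0,0],[0,0,18,0,0,0],[0,0,7,0,0,0],[0,0,2.5,0,0,0]]]}}

```text
time_s: 19.55
position: [0.5763, 0.2354, 0.0369]
tcp_rot: [[-0.928, -0.372, -0.003], [-0.372, 0.928, -0.001], [0.003, 0.0, -1.0]]
force: [-1.0, 0.1, -0.7]
opening: 0.219
grasp_force: 29.7
```

Call:
{"api": "play_rows", "payload": {"moves": [[[0,0,0,0,0,0],[0,0,0,0,0,0],[0,0,0,0,0,0]]]}}

```text
time_s: 19.85
position: [0.5784, 0.236, 0.039]
tcp_rot: [[-0.928, -0.372, 0.002], [-0.372, 0.928, 0.0], [-0.002, -0.0, -1.0]]
force: [-0.6, -0.1, -1.3]
opening: 0.217
grasp_force: 29.7
```

```bash
python3 st.py
```

```text
full-frame xyz 144.8 0.1 39.0 yaw 21.83 z [ 2.2e-03  5.0e-04 -1.0e+00] J [ 12.   45.3  89.7  -0.   44.9 -99.9] 19.85 mm 18.9 29.716575290076435
```

Call:
{"api": "play_rows", "payload": {"moves": [[[0,0,1.5,0,0,0],[0,0,1,0,0,0],[0,0,0.3,0,0,0],[0,0,0,0,0,0],[0,0,0,0,0,0]]]}}

```text
time_s: 20.35
position: [0.5779, 0.2358, 0.0358]
tcp_rot: [[-0.928, -0.372, 0.001], [-0.372, 0.928, 0.0], [-0.001, -0.0, -1.0]]
force: [-1.5, -0.3, 6.4]
opening: 0.217
grasp_force: 29.8
```

```bash
python3 st.py
```

```text
full-frame xyz 144.4 0.1 35.8 yaw 21.82 z [ 1.e-03  2.e-04 -1.e+00] J [ 12.   45.5  89.8   0.   44.6 -99.9] 20.35 mm 18.9 29.763755640015006
```

Call:
{"api": "play_rows", "payload": {"moves": [[[0,0,0,0,0,0],[0,0,0,0,0,0],[0,0,0,0,0,0],[0,0,-15,0,0,0],[0,0,-35,0,0,0]]], "fingers": 0.15}}

```text
time_s: 20.85
position: [0.5752, 0.2352, 0.0831]
tcp_rot: [[-0.928, -0.372, -0.007], [-0.372, 0.928, -0.002], [0.007, 0.001, -1.0]]
force: [0.3, -0.3, 0.4]
opening: 0.547
grasp_force: 0.0
```

Call:
{"api": "play_rows", "payload": {"moves": [[[0,0,-40,0,0,0],[16,-8,-10,0,0,0],[32,-15,0,0,0,0],[32,-15,0,0,0,0],[32,-15,0,0,0,0]]]}}

```text
time_s: 21.35
position: [0.4927, 0.1443, 0.1362]
tcp_rot: [[-0.928, -0.373, 0.002], [-0.373, 0.928, 0.0], [-0.002, -0.001, -1.0]]
force: [-0.1, -0.2, -0.8]
opening: 0.576
grasp_force: 0.0
```

Call:
{"api": "play_rows", "payload": {"moves": [[[16,-8,0,0,0,0],[16,-8,0,0,0,0],[0,0,0,0,0,0],[0,0,0,0,0,0]]]}}

```text
time_s: 21.75
position: [0.4705, 0.1182, 0.1357]
tcp_rot: [[-0.929, -0.371, 0.002], [-0.371, 0.929, 0.0], [-0.002, -0.001, -1.0]]
force: [0.0, -0.0, -1.1]
opening: 0.578
grasp_force: 0.0
```

```bash
python3 st.py
```

```text
full-frame xyz 1.0 -69.2 135.7 yaw 21.78 z [ 2.1e-03  3.0e-04 -1.0e+00] J [   0.9   28.8  107.5    0.    43.6 -110.9] 21.75 mm 50.3 0.0
```

Call:
{"api": "play_rows", "payload": {"moves": [[[0,0,35,0,0,0],[0,0,35,0,0,0],[0,0,20,0,0,0],[0,0,9.5,0,0,0],[0,0,0,0,0,0]]]}}

```text
time_s: 22.25
position: [0.4698, 0.1187, 0.0344]
tcp_rot: [[-0.928, -0.372, -0.001], [-0.372, 0.928, 0.0], [0.001, 0.001, -1.0]]
force: [0.3, 0.1, -0.1]
opening: 0.574
grasp_force: 0.0
```

Call:
{"api": "play_rows", "payload": {"moves": [[[0,0,0,0,0,0],[0,0,0,0,0,0],[0,0,0,0,0,0],[0,0,0,0,0,0],[0,0,0,0,0,0]]], "fingers": -1}}

```text
time_s: 22.75
position: [0.47, 0.1182, 0.0361]
tcp_rot: [[-0.928, -0.372, 0.001], [-0.372, 0.928, 0.0], [-0.001, -0.0, -1.0]]
force: [-1.5, 0.7, 4.1]
opening: 0.251
grasp_force: 29.8
```

Call:
{"api": "play_rows", "payload": {"moves": [[[0,0,0,0,0,0],[0,0,0,0,0,0],[0,0,0,0,0,0]]]}}

```text
time_s: 23.05
position: [0.47, 0.1182, 0.0361]
tcp_rot: [[-0.928, -0.372, 0.001], [-0.372, 0.928, 0.0], [-0.001, -0.0, -1.0]]
force: [-1.2, -0.2, 6.0]
opening: 0.249
grasp_force: 29.8
```

```bash
python3 st.py
```

```text
full-frame xyz 0.5 -69.1 36.1 yaw 21.83 z [ 0.0013  0.     -1.    ] J [   0.9   40.   110.5   -0.    29.4 -111. ] 23.05 mm 21.6 29.818665320053697
```

Call:
{"api": "play_rows", "payload": {"moves": [[[0,0,-20,0,0,0],[0,0,-40,0,0,0],[0,0,-40,0,0,0],[-12,11.5,0,0,0,0],[-24,23,0,0,0,0]]]}}

```text
time_s: 23.55
position: [0.4899, 0.1627, 0.1369]
tcp_rot: [[-0.929, -0.369, 0.001], [-0.369, 0.929, -0.0], [-0.001, -0.001, -1.0]]
force: [0.2, 0.2, -2.2]
opening: 0.247
grasp_force: 29.8
```

Call:
{"api": "play_rows", "payload": {"moves": [[[-24,23,0,0,0,0],[-24,23,0,0,0,0],[-24,23,0,0,0,0],[-24,23,0,0,0,0],[-12,12,0,0,0,0]]]}}

```text
time_s: 24.05
position: [0.5525, 0.3027, 0.1351]
tcp_rot: [[-0.928, -0.373, 0.001], [-0.373, 0.928, 0.001], [-0.001, 0.0, -1.0]]
force: [-0.1, -0.6, -1.3]
opening: 0.249
grasp_force: 29.8
```

Call:
{"api": "play_rows", "payload": {"moves": [[[0,0,0,0,0,0],[0,0,0,0,0,0]]]}}

```text
time_s: 24.25
position: [0.5506, 0.2998, 0.1347]
tcp_rot: [[-0.928, -0.372, -0.002], [-0.372, 0.928, -0.001], [0.003, -0.0, -1.0]]
force: [1.0, -0.1, -1.0]
opening: 0.253
grasp_force: 29.8
```

```bash
python3 st.py
```

```text
full-frame xyz 142.8 69.6 134.7 yaw 21.87 z [-0.0023 -0.0012 -1.    ] J [ 18.4  37.5  86.7  -0.   55.9 -93.5] 24.25 mm 22.0 29.822580688633025
```

Call:
{"api": "play_rows", "payload": {"moves": [[[-0.5,0,35,0,0,0],[0,0,35,0,0,0],[0,0,18,0,0,0],[0,0,7,0,0,0],[0,0,2.5,0,0,0]]]}}

```text
time_s: 24.75
position: [0.5515, 0.2993, 0.0373]
tcp_rot: [[-0.929, -0.371, -0.002], [-0.371, 0.929, -0.001], [0.002, -0.0, -1.0]]
force: [0.0, -0.8, -1.2]
opening: 0.249
grasp_force: 29.8
```

Call:
{"api": "play_rows", "payload": {"moves": [[[0,0,0,0,0,0],[0,0,0,0,0,0],[0,0,0,0,0,0],[0,0,0,0,0,0]]]}}

```text
time_s: 25.15
position: [0.5527, 0.3007, 0.0389]
tcp_rot: [[-0.928, -0.372, 0.002], [-0.372, 0.928, 0.0], [-0.002, -0.0, -1.0]]
force: [-0.2, -0.4, -2.4]
opening: 0.252
grasp_force: 29.8
```

```bash
python3 st.py
```

```text
full-frame xyz 145.1 69.7 38.9 yaw 21.83 z [ 1.6e-03  5.0e-04 -1.0e+00] J [ 18.4  45.5  89.   -0.   45.4 -93.4] 25.15 mm 21.9 29.82272128108889
```

Call:
{"api": "play_rows", "payload": {"moves": [[[0,0,1.5,0,0,0],[0,0,1,0,0,0],[0,0,0.3,0,0,0],[0,0,0,0,0,0],[0,0,0,0,0,0]]]}}

```text
time_s: 25.65
position: [0.5524, 0.3006, 0.0362]
tcp_rot: [[-0.928, -0.372, 0.001], [-0.372, 0.928, 0.0], [-0.001, -0.0, -1.0]]
force: [-1.3, -1.2, 5.9]
opening: 0.251
grasp_force: 29.8
```

Call:
{"api": "play_rows", "payload": {"moves": [[[0,0,0,0,0,0],[0,0,0,0,0,0],[0,0,0,0,0,0],[0,0,-15,0,0,0],[0,0,-35,0,0,0]]], "fingers": 0.2}}

```text
time_s: 26.15
position: [0.5499, 0.2996, 0.0833]
tcp_rot: [[-0.928, -0.372, -0.007], [-0.372, 0.928, -0.002], [0.007, 0.0, -1.0]]
force: [0.7, -0.3, -0.3]
opening: 0.57
grasp_force: 0.0
```

Call:
{"api": "play_rows", "payload": {"moves": [[[0,0,-40,0,0,0],[12,-17.5,-10,0,0,0],[24,-35,0,0,0,0],[24,-35,0,0,0,0],[24,-35,0,0,0,0]]]}}

```text
time_s: 26.65
position: [0.5196, 0.1545, 0.1365]
tcp_rot: [[-0.928, -0.373, 0.002], [-0.373, 0.928, 0.0], [-0.002, -0.001, -1.0]]
force: [0.3, -0.8, -0.3]
opening: 0.598
grasp_force: 0.0
```

Call:
{"api": "play_rows", "payload": {"moves": [[[24,-35,0,0,0,0],[24,-35,0,0,0,0],[13,-17,0,0,0,0],[0,0,0,0,0,0],[0,0,0,0,0,0]]]}}

```text
time_s: 27.15
position: [0.496, 0.0519, 0.1359]
tcp_rot: [[-0.929, -0.37, 0.001], [-0.37, 0.929, 0.0], [-0.001, -0.0, -1.0]]
force: [0.6, -0.2, 0.2]
opening: 0.602
grasp_force: 0.0
```

```bash
python3 st.py
```

```text
full-frame xyz 0.0 -140.2 135.9 yaw 21.73 z [ 1.5e-03  2.0e-04 -1.0e+00] J [  -6.9   29.6  105.6    0.    44.8 -118.7] 27.15 mm 52.4 0.0
```

Call:
{"api": "play_rows", "payload": {"moves": [[[0,0.5,35,0,0,0],[0,0,35,0,0,0],[0,0,20,0,0,0],[0,0,9.5,0,0,0],[0,0,0,0,0,0]]]}}

```text
time_s: 27.65
position: [0.4951, 0.0536, 0.0348]
tcp_rot: [[-0.928, -0.373, -0.002], [-0.373, 0.928, 0.0], [0.001, 0.001, -1.0]]
force: [-0.1, 0.4, -0.3]
opening: 0.599
grasp_force: 0.0
```

Call:
{"api": "play_rows", "payload": {"moves": [[[0,0,0,0,0,0],[0,0,0,0,0,0],[0,0,0,0,0,0],[0,0,0,0,0,0],[0,0,0,0,0,0]]], "fingers": -1}}

```text
time_s: 28.15
position: [0.4962, 0.0526, 0.0367]
tcp_rot: [[-0.928, -0.372, 0.002], [-0.372, 0.928, 0.0], [-0.002, -0.001, -1.0]]
force: [0.8, 2.4, 6.0]
opening: 0.433
grasp_force: 30.0
```

```bash
python3 st.py
```

```text
full-frame xyz 0.4 -139.6 36.7 yaw 21.81 z [ 0.0024  0.     -1.    ] J [  -6.8   40.3  108.5    0.    31.  -118.6] 28.15 mm 37.7 29.995705084875226
```

Call:
{"api": "play_rows", "payload": {"moves": [[[0,0,-20,0,0,0],[0,0,-40,0,0,0],[0,0,-40,0,0,0],[-9,17.5,0,0,0,0],[-18,35,0,0,0,0]]]}}

```text
time_s: 28.65
position: [0.502, 0.1099, 0.1374]
tcp_rot: [[-0.93, -0.368, 0.004], [-0.368, 0.93, -0.001], [-0.003, -0.002, -1.0]]
force: [1.0, -0.1, -2.1]
opening: 0.434
grasp_force: 30.0
```

Call:
{"api": "play_rows", "payload": {"moves": [[[-18,35,0,0,0,0],[-18,35,0,0,0,0],[-18,35,0,0,0,0],[-18,35,0,0,0,0],[-18,35,0,0,0,0]]]}}

```text
time_s: 29.15
position: [0.5188, 0.3085, 0.1355]
tcp_rot: [[-0.928, -0.372, -0.001], [-0.372, 0.928, -0.001], [0.001, -0.0, -1.0]]
force: [0.6, -0.9, -1.0]
opening: 0.435
grasp_force: 30.0
```

Call:
{"api": "play_rows", "payload": {"moves": [[[-18,35,0,0,0,0],[-10,17.5,0,0,0,0],[0,0,0,0,0,0],[0,0,0,0,0,0],[0,0,0,0,0,0]]]}}

```text
time_s: 29.65
position: [0.5252, 0.3649, 0.1352]
tcp_rot: [[-0.929, -0.371, -0.002], [-0.371, 0.929, -0.001], [0.002, -0.001, -1.0]]
force: [0.1, -0.2, -1.4]
opening: 0.437
grasp_force: 30.0
```

```bash
python3 st.py
```

```text
full-frame xyz 143.4 139.5 135.2 yaw 21.77 z [-0.0017 -0.0013 -1.    ] J [ 24.8  38.3  84.7  -0.   57.1 -86.9] 29.65 mm 38.0 29.99597951536998
```

Call:
{"api": "play_rows", "payload": {"moves": [[[-1,0,35,0,0,0],[0,0,35,0,0,0],[0,0,18,0,0,0],[0,0,6,0,0,0],[0,0,2,0,0,0]]]}}

```text
time_s: 30.15
position: [0.5267, 0.3655, 0.0392]
tcp_rot: [[-0.929, -0.37, -0.001], [-0.37, 0.929, -0.001], [0.001, -0.0, -1.0]]
force: [-0.2, 0.5, -1.4]
opening: 0.432
grasp_force: 30.0
```

Call:
{"api": "play_rows", "payload": {"moves": [[[0,0,0,0,0,0],[0,0,0,0,0,0],[0,0,0,0,0,0],[0,0,0,0,0,0]]]}}

```text
time_s: 30.55
position: [0.5272, 0.367, 0.0406]
tcp_rot: [[-0.928, -0.372, 0.001], [-0.372, 0.928, 0.001], [-0.002, 0.0, -1.0]]
force: [-0.4, 0.2, -0.9]
opening: 0.435
grasp_force: 30.0
```

```bash
python3 st.py
```

```text
full-frame xyz 146.0 140.8 40.6 yaw 21.83 z [ 1.5e-03  7.0e-04 -1.0e+00] J [ 24.9  46.   86.9  -0.   47.  -86.9] 30.55 mm 37.8 29.99595858156681
```

Lower 4 mm, release, retreat up and back, then look.

Call:
{"api": "play_rows", "payload": {"moves": [[[0,-0.6,2,0,0,0],[0,0,1.3,0,0,0],[0,0,0.7,0,0,0],[0,0,0,0,0,0],[0,0,0,0,0,0]]]}}

```text
time_s: 31.05
position: [0.527, 0.3662, 0.0368]
tcp_rot: [[-0.928, -0.372, 0.001], [-0.372, 0.928, 0.0], [-0.0, -0.0, -1.0]]
force: [-2.3, -0.5, 5.7]
opening: 0.439
grasp_force: 30.0
```

```bash
python3 st.py
```

```text
full-frame xyz 145.6 140.1 36.8 yaw 21.84 z [ 5.e-04  0.e+00 -1.e+00] J [ 24.8  46.3  87.   -0.   46.6 -87. ] 31.05 mm 38.2 29.996397919021547
```

Call:
{"api": "play_rows", "payload": {"moves": [[[0,0,0,0,0,0],[0,0,0,0,0,0],[0,0,0,0,0,0],[0,0,-15,0,0,0],[0,0,-35,0,0,0]]], "fingers": 0.2}}

```text
time_s: 31.55
position: [0.5248, 0.3651, 0.0837]
tcp_rot: [[-0.928, -0.372, -0.007], [-0.372, 0.928, -0.003], [0.007, -0.0, -1.0]]
force: [0.0, 0.3, 0.1]
opening: 0.597
grasp_force: 0.0
```

Call:
{"api": "play_rows", "payload": {"moves": [[[0,0,-45,0,0,0],[0,0,-45,0,0,0],[10,-30,-35,0,0,0],[10,-30,-35,0,0,0],[10,-30,-35,0,0,0]]]}}

```text
time_s: 32.05
position: [0.5322, 0.2706, 0.2833]
tcp_rot: [[-0.928, -0.373, 0.001], [-0.373, 0.928, 0.0], [-0.001, -0.0, -1.0]]
force: [0.5, -0.4, 1.1]
opening: 0.6
grasp_force: 0.0
```

Call:
{"api": "play_rows", "payload": {"moves": [[[10,-30,-35,0,0,0],[0,-15,0,0,0,0],[0,0,0,0,0,0],[0,0,0,0,0,0],[0,0,0,0,0,0]]]}}

```text
time_s: 32.55
position: [0.5389, 0.2268, 0.314]
tcp_rot: [[-0.928, -0.373, -0.004], [-0.373, 0.928, -0.0], [0.003, 0.001, -1.0]]
force: [-0.5, -0.8, 0.1]
opening: 0.602
grasp_force: 0.0
```

```bash
python3 st.py
python3 - <<'E'
from fit import *
import fit as F
a=np.radians(21.8);Rm=np.array([[np.cos(a),-np.sin(a)],[np.sin(a),np.cos(a)]])
w=bot.capture("wrist"); s=bot.capture("side")
cv2.imwrite("pics/end.png",np.hstack([cv2.resize(s["image"][130:260,170:350],(400,300),interpolation=2),cv2.resize(w["image"],(400,300))]))
T=dict(tenoned_centre=-140,grooved_centre=-70,board_centre=0,lapped_centre=70,block_centre=140)
for q,y in T.items():
    p0=np.array([578.5,236])+Rm@[0,y]
    for n,c in(("w",w),("s",s)):
        v=F.fit(c,q,[*p0,21.8])
        print(q,n,None if v is None else (np.round(Rm.T@(v[0][:2]-[578.5,236]),1),round(v[0][2]-21.8,1),round(v[1],2)))
E
```

```text
full-frame xyz 104.8 6.3 314.0 yaw 21.88 z [-3.5e-03 -2.0e-04 -1.0e+00] J [  11.9   22.6   82.4    0.    75.2 -100. ] 32.55 mm 52.4 0.0
tenoned_centre w (array([   0.9, -140.6]), np.float64(-0.9), np.float64(0.88))
tenoned_centre s (array([  -2.4, -142.5]), np.float64(5.6), np.float64(0.9))
grooved_centre w (array([ -1.7, -68.9]), np.float64(-3.7), np.float64(0.88))
grooved_centre s (array([  0.3, -67.5]), np.float64(6.2), np.float64(0.83))
board_centre w (array([0.2, 0.2]), np.float64(-0.9), np.float64(0.83))
board_centre s (array([0.5, 1.1]), np.float64(4.5), np.float64(0.88))
lapped_centre w (array([ 0.1, 70.2]), np.float64(0.3), np.float64(0.91))
lapped_centre s (array([-2. , 80.5]), np.float64(19.2), np.float64(0.79))
block_centre w (array([1.000e-01, 1.406e+02]), np.float64(1.7), np.float64(0.93))
block_centre s (array([  2.4, 142.2]), np.float64(10.1), np.float64(0.72))
```

View pics/end.png

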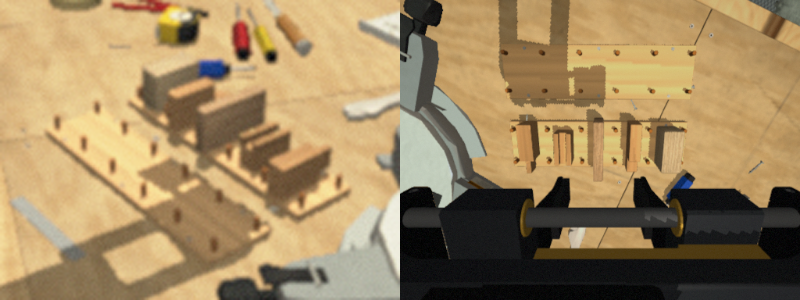

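All five stand upright and centred to within about 2 mm, in reversed order. The driver is undisturbed, and the robot is clear of everything.

```bash
python3 -c "
from rig import bot
print(bot.hand_in())"
```

```text
the job is handed in; nothing more can be done
None
```

All five samples are in the empty rack in reverse order, upright and within about 2 mm of the slot centres by the wrist-camera fit. The job was handed in at about 33 s of robot time, with nothing else on the bench seen to move.

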